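# Sweep the counters off the games board into their box

## Robot

A 7-joint arm with a two-finger parallel gripper is mounted at the origin on the work surface. World frame = base frame: x ahead of the robot, y to its left, z up, the work surface at z = 0. Lengths are in m, angles in rad, forces in N, time in s.
With the tool pointing down it reaches from about 0.4 to 0.85 m from the base axis. Payload 4.5 kg.
Tool frame: the origin (TCP) lies midway between the tips of the shut fingers; the grasp point (between the pads) lies 19 mm behind it; z points along the fingers, y is the line along which they close (so a half turn about z gives the same grasp; the last joint's range is limited). The gripper opens to 88 mm and grips with 3 to 60 N. Pads are 18 mm wide; open, the fingers measure 123 mm over their backs; the gripper's body (75 mm by 187 mm) begins 45 mm behind the grasp point.
Start: joints at [1.196, 0.689, -0.195, 1.565, 0.157, 0.902, -0.215], TCP at [0.248, -0.574, 0.239] pointing down, gripper open.
Joint ranges: [-3.01, 3.01], [-0.46, 2.08], [-1.47, 1.51], [0.13, 2.56], [-1, 4.14], [0.04, 2.09], [-2.66, 2.66]. Speed limits (rad/s): [2.57, 2.57, 3.14, 3.14, 3.14, 3.14, 3.14].

## Interface

Orientations are given as a unit quaternion [x, y, z, w].
In Python, from plant import r gives the robot as it stands. The module is installed in compiled form; this text tells all that it offers.
- The arm moves only by the tool step_arm, never from a script. Its argument "series" is a list of rows, each a list of 7 numbers: the shift along the world's x, y, z in mm, then the turn, a rotation vector about the world's x, y, z in rad, then the closure, from 0 (fully open) to 1 (shut). A call has 1 to 20 rows; each row shifts and turns the commanded pose from where the row before left it; what a row does not reach is not made up. A row lasts 1/10 s, in which the tool goes at most 50 mm and 8.59 degrees, less where a joint would pass 70% of its speed; a pose out of reach is approached as far as the arm can. A call is refused whole if a number of a shift passes 50 or a number of a turn 0.15, either way. A call with a gripper value outside its range is refused whole. The fingers move at their own pace and stop on an object; "force" is the grip in N (left out, the last holds). Time passes only in rows, so rows that do not move let the fingers close. It gives the time, the measured TCP pose, the force, the opening and the grip force at its end, in the units of the state.
- r.get_state(): the state, without advancing time (a new reading comes with each control period).
- r.snapshot(name): name is "scene" or "top" or "wrist"; returns (picture, depth): 420x560x3 uint8, blue, green, red; 420x560 float32, m along the optical axis (not along the pixel's ray), 0 where there is no reading.
- r.get_calibration(name): a dict with "intrinsics" (3x3 intrinsics, pixels), "pose" (4x4, takes a point from camera to world coordinates). Camera axes: x right, y up, looking along -z (the intrinsics and any distortion apply to the point x, -y, -z); pixel columns grow to the right and rows downward; lengths in m; the calibration is good to about 2 mm. The wrist camera is an equidistant fisheye: a pixel r from the principal point sees the ray r / f radians off the axis. A picture is of the moment at which its call begins: read the wrist's pose just before it. get_calibration takes no time and is no camera call; for the wrist camera it gives the pose at the moment of the call.
- r.finish_job(): hands the job in; it is judged then, once.
The state is a dict: "clock": time; "q": joint angles; "qd": joint speeds; "joint_torque": joint torques, N m; "tool_pos": TCP position; "eef_rot": TCP orientation; "contact_force": force on the tool from outside, world axes, zero at the start; "moment": the same for the moment, N m; "opening": opening from 0.0 (shut) to 1.0 (fully open); "finger_force": force on a finger pad.
Only numpy, scipy, OpenCV 4.12 (cv2) and the standard library are available. Lean on these libraries where they do the work, as an engineer would, in place of code of your own. Each camera call takes 0.05 s, during which the arm holds its last target. There are 200 camera calls.

## Task

The game is over: with closed fingers, sweep the three flat round counters along the games board and over its edge into the open box that stands against it. Only push them gently, without gripping, pressing hard on or lifting them. Leave the small pawn standing where it is on the board, and do not disturb the box's lid, the mug or the remote control.

Things in the scene. Friction and masses are not known exactly. Their poses are not given: they have to be found in the camera images.
- board: Games board on the coffee table: a thick closed wooden case with a chequered top, 250 mm (its x) by 300 mm (its y) by 45 mm high, fixed to the table. Origin at the centre of its underside, z up. The top has no rim. The open box stands against its +y or -y side (at random), the lid against the other.
- box: Open-topped wooden box for the counters, fixed to the table, its axes parallel to the board's. Outside 250 mm (x) by 130 mm (y) by 36 mm high, walls and floor 6 mm thick, inside lined in grey, so its rim is 9 mm below the board's top. Origin at the centre of its underside; its centre is 217 mm from the board's centre along the board's y (+ or -), which leaves a 2 mm gap between board and box.
- lid: The box's lid, loose (about 0.4 kg): a closed flat wooden slab 250 by 130 by 28 mm, against the board's other short side, 217 mm from the board's centre. Origin at the centre of its underside. To be left alone.
- counter_a: One of three identical loose counters: an off-white flat disc 32 mm in diameter and 10 mm thick, about 15 g, lying flat on the board. Origin at the centre of its underside, z up. Counters and pawn each have their own row along the board's y, at board x near -84, -28, 28 or 84 mm in random order, anywhere within 90 mm of the row's middle.
- counter_b: One of three identical loose counters: an off-white flat disc 32 mm in diameter and 10 mm thick, about 15 g, lying flat on the board. Origin at the centre of its underside, z up. Counters and pawn each have their own row along the board's y, at board x near -84, -28, 28 or 84 mm in random order, anywhere within 90 mm of the row's middle.
- counter_c: One of three identical loose counters: an off-white flat disc 32 mm in diameter and 10 mm thick, about 15 g, lying flat on the board. Origin at the centre of its underside, z up. Counters and pawn each have their own row along the board's y, at board x near -84, -28, 28 or 84 mm in random order, anywhere within 90 mm of the row's middle.
- pawn: A pale wooden chess pawn, loose, standing upright on the board: base 24 mm in diameter, 46 mm tall, about 30 g, in one of the four rows. Origin at the centre of its base, z up. To be left standing in place.
- mug: White mug standing on the table to the left of the board, 80 mm across without its handle, 90 mm tall. Origin at the centre of its base. To be left alone.
- remote: Black remote control lying on the table to the right of the board, 45 by 160 by 20 mm. Origin at the centre of its underside, long side along its y. To be left alone.

How it is judged:
At the end, for the whole second after the job is handed in: Each counter's origin is inside the box's walls and below its rim (under 34 mm above the box's underside), and at rest (under 0.03 m/s). Pawn, lid, mug and remote control are within 20 mm of where they started; pawn and mug stand upright (within 0.15 rad) (x of counter_a in the frame of box between -0.121 and 0.121 m and y of counter_a in the frame of box between -0.061 and 0.061 m and z of each of counter_a, counter_b, counter_c in the frame of box below 0.034 m and linear speed of each of counter_a, counter_b, counter_c below 0.03 m/s and x of counter_b in the frame of box between -0.121 and 0.121 m and y of counter_b in the frame of box between -0.061 and 0.061 m and x of counter_c in the frame of box between -0.121 and 0.121 m and y of counter_c in the frame of box between -0.061 and 0.061 m and distance of each of pawn, lid, mug, remote from where it was at the start of the episode below 0.02 m and angle between each of pawn, mug's own z axis and vertical below 0.15 rad); the robot touches nothing.
It fails at once if a counter is lifted (more than 15 mm above the board's top) (height (world z) of any of counter_a, counter_b, counter_c above 0.06 m).
It fails at once if a counter is gripped or pressed hard (over 18 N from the fingers) (contact force between any of counter_a, counter_b, counter_c and the fingers above 18 N).
It fails at once if the pawn is knocked over (tilted over 0.5 rad) (angle between pawn's own z axis and vertical above 0.5 rad).
It fails at once if the pawn, lid, mug or remote control is moved by more than 20 mm (distance of any of pawn, lid, mug, remote from where it was at the start of the episode above 0.02 m).
It also fails if it takes over 45 s, if anything falls off the work surface, if the arm or the gripper's body presses on something with over 40 N, if the wrist force passes 120 N, or if a joint passes its speed limit or range.

## Working session

There is one attempt and no reset: what is moved stays moved. The work goes in short steps, Python scripts to look and compute and a tool call to move; the robot and the scene stay as the last step left them, time stands still between calls to the robot, and variables do not carry over. Pictures are saved under pics/ and viewed, at most 10 in all, crops included, and the job is handed in when it is done.

Besides the shell and the picture viewer there is one more tool, called after "Request:" as name(argument=value, ...) on one line, values as JSON. step_arm: Moves the arm, as the interface text tells. Its arguments: {"type":"object","properties":{"series":{"type":"array"},"force":{"type":"number"}},"required":["series"]}

```bash
mkdir -p pics; python3 - <<'E'
from plant import r
import cv2,numpy as np
s=r.get_state();print(s['clock'],s['tool_pos'],s['eef_rot'],s['opening'])
for n in ['top','scene']:
    p,d=r.snapshot(n);cv2.imwrite(f'pics/{n}0.png',p);np.save(f'{n}_d.npy',d);cv2.imwrite(f'{n}.png',p)
    c=r.get_calibration(n);print(n,c);np.savez(f'{n}_c.npz',K=c['intrinsics'],T=c['pose'])
E
```

```text
0.0 [ 0.24814303 -0.57295136  0.23792856] [ 9.79178910e-01  2.02997178e-01 -2.46616761e-04 -8.64410681e-04] 0.9965768198037962
top {'intrinsics': array([[456.33711063,   0.        , 273.02482779],
       [  0.        , 456.33711063, 211.42454493],
       [  0.        ,   0.        ,   1.        ]]), 'pose': array([[-0.02116526,  0.98610916, -0.16474452,  0.38399455],
       [-0.99964056, -0.0235853 , -0.01274718, -0.01388765],
       [-0.01645566,  0.16441551,  0.9862539 ,  1.29739774],
       [ 0.        ,  0.        ,  0.        ,  1.        ]])}
scene {'intrinsics': array([[389.1619359 ,   0.        , 282.84201628],
       [  0.        , 389.1619359 , 206.93281149],
       [  0.        ,   0.        ,   1.        ]]), 'pose': array([[ 0.74042246, -0.56288604,  0.36733349,  0.95243904],
       [ 0.67204433,  0.61067152, -0.41885167, -0.41750554],
       [ 0.01144566,  0.55699157,  0.83043927,  0.8846877 ],
       [ 0.        ,  0.        ,  0.        ,  1.        ]])}
```

View pics/top0.png

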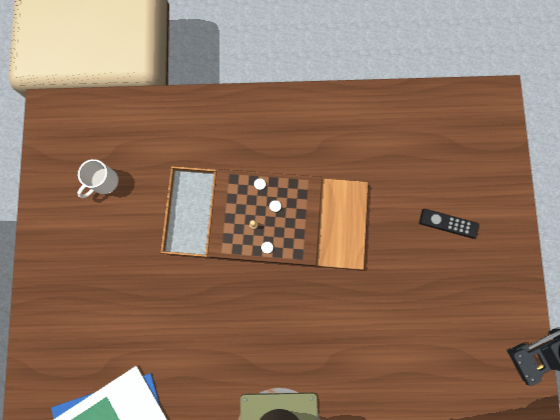

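View pics/scene0.png

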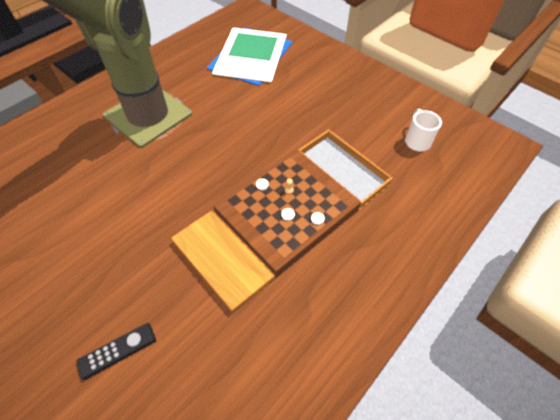

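The box is on the left in the top view (world +y) and the lid on the right. Counters are near (260,184), (275,206) and (267,248), and the pawn is near (253,225). I'll enlarge the board.

```bash
python3 - <<'E'
import cv2,numpy as np
p=cv2.imread('top.png')
c=cv2.resize(p[160:275,155:375],None,fx=3.6,fy=3.6,interpolation=cv2.INTER_CUBIC);cv2.imwrite('pics/crop.png',c)
z=np.load('top_c.npz');K,T=z['K'],z['T']
def w(u,v,h):
    d=T[:3,:3]@np.array([(u-K[0,2])/K[0,0],-(v-K[1,2])/K[1,1],-1]);t=(h-T[2,3])/d[2];return T[:3,3]+t*d
hsv=cv2.cvtColor(p,cv2.COLOR_BGR2HSV)
m=((hsv[...,1]<40)&(hsv[...,2]>170)).astype(np.uint8)
m[:,:218]=0;m[:,318:]=0;m[:165]=0;m[270:]=0
n,l,st,ce=cv2.connectedComponentsWithStats(m)
for i in range(1,n):
    if st[i,4]>20: print(ce[i],st[i],w(*ce[i],.055).round(4))
d=np.load('top_d.npy')
def wd(u,v):
    D=d[v,u]; return T[:3,:3]@np.array([(u-K[0,2])/K[0,0]*D,-(v-K[1,2])/K[1,1]*D,-D])+T[:3,3]
P=np.array([[*wd(u,v)] for v in range(150,290) for u in range(150,390)]).reshape(140,240,3)
M=(abs(P[...,2]-.045)<.005).astype(np.uint8)
n,l,st,ce=cv2.connectedComponentsWithStats(M);i=1+np.argmax(st[1:,4]);q=P[l==i][:,:2].astype(np.float32)
R=cv2.minAreaRect(q);print('board',R);print(cv2.boxPoints(R),np.median(P[l==i][:,2]))
b=(P[...,2]>.07)&(P[...,2]<.12);b[:, :60]=0; 
t=P[(P[...,2]>.065)];t=t[(t[:,1]<.13)];print('pawn pts',t.round(3)[:20])
E
```

```text
[259.21568627 183.66666667] [254 179  12  11 102] [0.6709 0.039  0.055 ]
[274.81132075 205.67924528] [269 200  12  12 106] [ 0.6075 -0.0031  0.055 ]
[266.78899083 247.11926606] [261 242  12  11 109] [0.4933 0.0213 0.055 ]
board ((0.5816788673400879, 0.02491360902786255), (0.3023100793361664, 0.2505660057067871), 84.03145599365234)
[[ 0.44135752 -0.11239481]
 [ 0.6905653  -0.13844928]
 [ 0.72200024  0.16222203]
 [ 0.47279245  0.1882765 ]] 0.04467972567487677
pawn pts [[ 0.384 -0.014  1.297]
 [ 0.384 -0.014  1.297]
 [ 0.384 -0.014  1.297]
 [ 0.384 -0.014  1.297]
 [ 0.384 -0.014  1.297]
 [ 0.384 -0.014  1.297]
 [ 0.384 -0.014  1.297]
 [ 0.384 -0.014  1.297]
 [ 0.384 -0.014  1.297]
 [ 0.384 -0.014  1.297]
 [ 0.384 -0.014  1.297]
 [ 0.384 -0.014  1.297]
 [ 0.384 -0.014  1.297]
 [ 0.384 -0.014  1.297]
 [ 0.384 -0.014  1.297]
 [ 0.384 -0.014  1.297]
 [ 0.384 -0.014  1.297]
 [ 0.384 -0.014  1.297]
 [ 0.384 -0.014  1.297]
 [ 0.384 -0.014  1.297]]
```

View pics/crop.png

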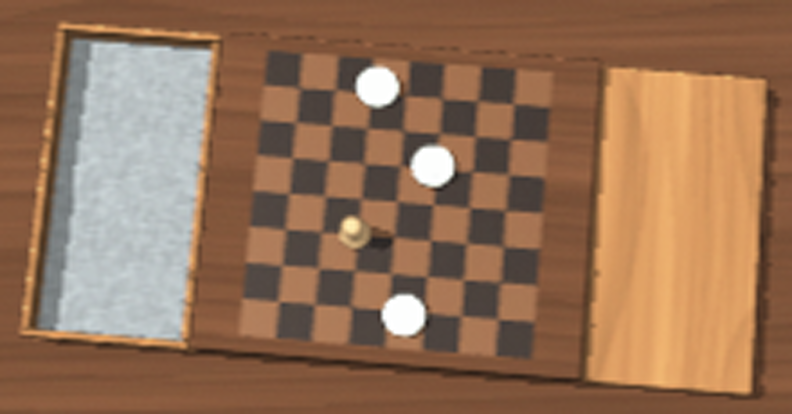

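Board centre is about (0.582, 0.025) with yaw -0.104 rad, and the box is on its +y side. In board coordinates the counters are A (87, 23), B (29, -25) and C (-87, -13) mm, and the pawn is at (-32, 29). The first move closes the fingers, aligns tool y with board x and goes above the start behind C.

Request:
step_arm(series=[[15, 34.5, 0, 0, 0, 0.132, 1], [15, 34.5, 0, 0, 0, 0.132, 1], [15, 34.5, 0, 0, 0, 0.132, 1], [15, 34.5, 0, 0, 0, 0.132, 1], [15, 34.5, -10, 0, 0, 0.132, 1], [15, 34.5, -10, 0, 0, 0.132, 1], [15, 34.5, -10, 0, 0, 0.132, 1], [15, 34.5, -10, 0, 0, 0.132, 1], [15, 34.5, -10, 0, 0, 0, 1], [15, 34.5, -10, 0, 0, 0, 1], [15, 34.5, -10, 0, 0, 0, 1], [15, 34.5, -10, 0, 0, 0, 1], [15, 34.5, -10, 0, 0, 0, 1], [15, 34.5, -10, 0, 0, 0, 1], [15, 34.5, -10, 0, 0, 0, 1], [15, 34.5, -10, 0, 0, 0, 1], [0, 0, 0, 0, 0, 0, 1]])

```text
clock: 1.8
tool_pos: [0.4907, -0.0146, 0.1178]
eef_rot: [0.74, 0.672, 0.002, -0.001]
contact_force: [-0.5, 0.2, 0.2]
opening: 0.001
finger_force: 0.0
```

Request:
step_arm(series=[[-1.5, -7, -20, 0, 0, -0.007, 1], [0, 0, -25, 0, 0, 0, 1], [0, 0, -15, 0, 0, 0, 1], [0, 0, -8, 0, 0, 0, 1], [0, 0, 0, 0, 0, 0, 1]])

```text
clock: 2.3
tool_pos: [0.4863, -0.0288, 0.05]
eef_rot: [0.746, 0.666, -0.001, -0.0]
contact_force: [0.0, -0.3, -0.1]
opening: 0.006
finger_force: 0.0
```

```bash
python3 - <<'E'
from plant import r
import cv2
p,d=r.snapshot('wrist');cv2.imwrite('pics/w1.png',p)
s,_=r.snapshot('scene');cv2.imwrite('pics/s1.png',cv2.resize(s[110:310,150:410],None,fx=3,fy=3,interpolation=cv2.INTER_CUBIC))
print(r.get_state()['tool_pos'],r.get_state()['contact_force'])
E
```

```text
[ 0.48708332 -0.0287      0.05108298] [ 0.47601936  0.65242656 -0.48928793]
```

View pics/s1.png

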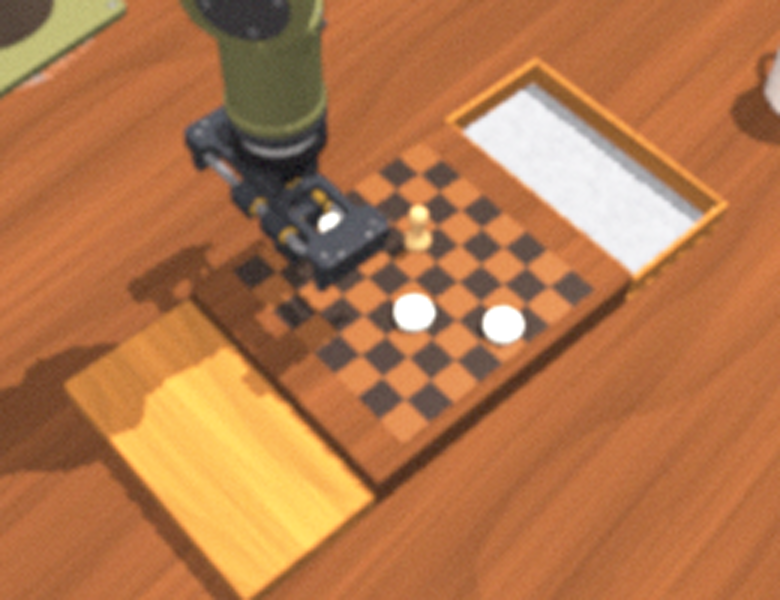

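View pics/w1.png

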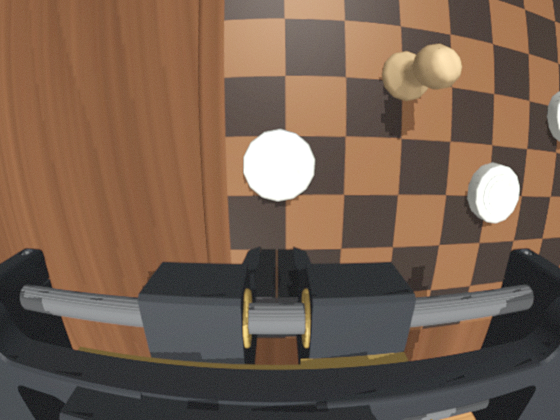

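The scene view shows the shut fingers behind counter C with the pawn well clear. The wrist view shows C at (279,165), centred on the finger gap at column 277. Next is the sweep along board +y.

Request:
step_arm(series=[[0.8, 8, -0.5, 0, 0, 0, 1], [0.8, 8, 0, 0, 0, 0, 1], [0.8, 8, 0, 0, 0, 0, 1], [0.8, 8, 0, 0, 0, 0, 1], [0.8, 8, 0, 0, 0, 0, 1], [0.8, 8, 0, 0, 0, 0, 1], [0.8, 8, 0, 0, 0, 0, 1], [0.8, 8, 0, 0, 0, 0, 1], [0.8, 8, 0, 0, 0, 0, 1], [0.8, 8, 0, 0, 0, 0, 1], [0.8, 8, 0, 0, 0, 0, 1], [0.8, 8, 0, 0, 0, 0, 1], [0.8, 8, 0, 0, 0, 0, 1], [0.8, 8, 0, 0, 0, 0, 1], [0.8, 8, 0, 0, 0, 0, 1], [0.8, 8, 0, 0, 0, 0, 1], [0.8, 8, 0, 0, 0, 0, 1], [0.8, 8, 0, 0, 0, 0, 1]])

```text
clock: 4.2
tool_pos: [0.5014, 0.1162, 0.0502]
eef_rot: [0.746, 0.666, 0.0, 0.0]
contact_force: [-0.2, 0.6, 0.8]
opening: 0.005
finger_force: 0.1
```

```bash
python3 - <<'E'
from plant import r
import cv2
p,d=r.snapshot('wrist');cv2.imwrite('pics/w2.png',p)
print(r.get_state()['tool_pos'])
E
```

```text
[0.50170874 0.11826843 0.05028155]
```

View pics/w2.png

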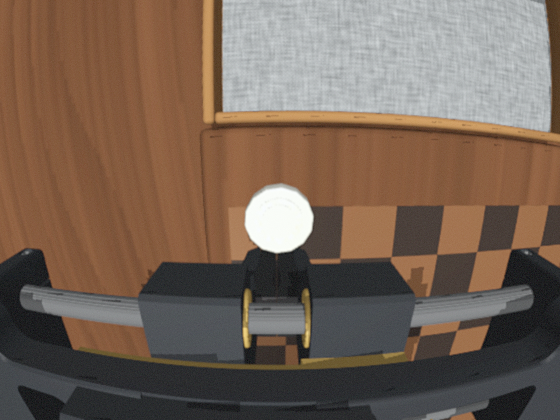

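C sits centred against the fingers at (279,218), heading straight for the box opening. I'll finish the stroke, then lift.

Request:
step_arm(series=[[0.8, 8, 0, 0, 0, 0, 1], [0.8, 8, 0, 0, 0, 0, 1], [0.8, 8, 0, 0, 0, 0, 1], [0.8, 8, 0, 0, 0, 0, 1], [0.8, 8, 0, 0, 0, 0, 1], [0.8, 8, 0, 0, 0, 0, 1], [0.8, 8, 0, 0, 0, 0, 1], [0.8, 8, 0, 0, 0, 0, 1], [0.8, 8, 0, 0, 0, 0, 1], [0.8, 8, 0, 0, 0, 0, 1], [0.8, 8, 0, 0, 0, 0, 1], [0, 0, 0, 0, 0, 0, 1], [0, 0, 40, 0, 0, 0, 1], [0, 0, 40, 0, 0, 0, 1], [0, 0, 0, 0, 0, 0, 1]])

```text
clock: 5.75
tool_pos: [0.513, 0.2044, 0.1345]
eef_rot: [0.746, 0.666, 0.004, 0.001]
contact_force: [-0.3, -0.0, 0.2]
opening: 0.004
finger_force: 0.0
```

```bash
python3 - <<'E'
from plant import r
import cv2
p,d=r.snapshot('wrist');cv2.imwrite('pics/w3.png',p)
print(r.get_state()['tool_pos'])
E
```

```text
[0.51177081 0.20373723 0.13246346]
```

View pics/w3.png

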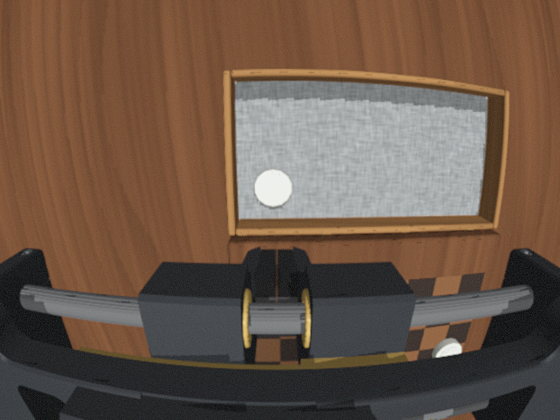

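Counter C lies flat in the box at (273,188). Next is B.

Request:
step_arm(series=[[11.4, -31.2, 0, 0, 0, 0, 1], [11.4, -31.2, 0, 0, 0, 0, 1], [11.4, -31.2, 0, 0, 0, 0, 1], [11.4, -31.2, 0, 0, 0, 0, 1], [11.4, -31.2, 0, 0, 0, 0, 1], [11.4, -31.2, 0, 0, 0, 0, 1], [11.4, -31.2, 0, 0, 0, 0, 1], [11.4, -31.2, 0, 0, 0, 0, 1], [0, 0, 0, 0, 0, 0, 1], [0, 0, -25, 0, 0, 0, 1], [0, 0, -25, 0, 0, 0, 1], [0, 0, -15, 0, 0, 0, 1], [0, 0, -10, 0, 0, 0, 1], [0, 0, 0, 0, 0, 0, 1]])

```text
clock: 7.2
tool_pos: [0.6002, -0.0457, 0.0537]
eef_rot: [0.746, 0.666, -0.001, -0.001]
contact_force: [0.6, 0.0, 0.0]
opening: 0.008
finger_force: 0.0
```

```bash
python3 - <<'E'
from plant import r
import cv2
p,d=r.snapshot('wrist');cv2.imwrite('pics/w4.png',p)
print(r.get_state()['tool_pos'])
E
```

```text
[ 0.60106645 -0.0457636   0.05482796]
```

View pics/w4.png

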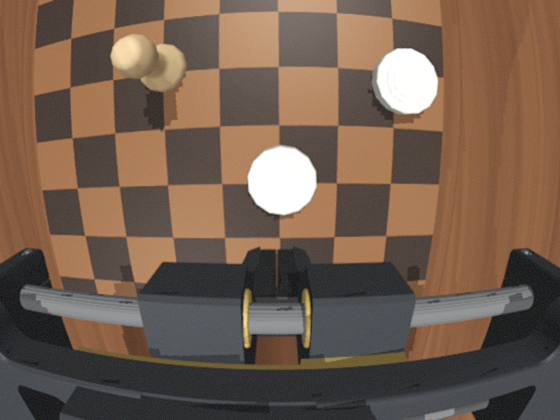

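B is at (282,180), about 2 mm right of the finger centre, with the pawn and counter A well clear of the path. I'll correct the offset and height, then sweep.

Request:
step_arm(series=[[2, 0, -4, 0, 0, 0, 1], [0.8, 8, 0, 0, 0, 0, 1], [0.8, 8, 0, 0, 0, 0, 1], [0.8, 8, 0, 0, 0, 0, 1], [0.8, 8, 0, 0, 0, 0, 1], [0.8, 8, 0, 0, 0, 0, 1], [0.8, 8, 0, 0, 0, 0, 1], [0.8, 8, 0, 0, 0, 0, 1], [0.8, 8, 0, 0, 0, 0, 1], [0.8, 8, 0, 0, 0, 0, 1], [0.8, 8, 0, 0, 0, 0, 1], [0.8, 8, 0, 0, 0, 0, 1], [0.8, 8, 0, 0, 0, 0, 1], [0.8, 8, 0, 0, 0, 0, 1], [0.8, 8, 0, 0, 0, 0, 1], [0.8, 8, 0, 0, 0, 0, 1], [0.8, 8, 0, 0, 0, 0, 1], [0.8, 8, 0, 0, 0, 0, 1], [0.8, 8, 0, 0, 0, 0, 1], [0.8, 8, 0, 0, 0, 0, 1]])

```text
clock: 9.25
tool_pos: [0.6186, 0.1066, 0.0512]
eef_rot: [0.746, 0.666, 0.0, 0.0]
contact_force: [0.2, -0.6, 0.2]
opening: 0.004
finger_force: 0.1
```

Request:
step_arm(series=[[0.8, 8, 0, 0, 0, 0, 1], [0.8, 8, 0, 0, 0, 0, 1], [0.8, 8, 0, 0, 0, 0, 1], [0.8, 8, 0, 0, 0, 0, 1], [0.8, 8, 0, 0, 0, 0, 1], [0.8, 8, 0, 0, 0, 0, 1], [0.8, 8, 0, 0, 0, 0, 1], [0.8, 8, 0, 0, 0, 0, 1], [0.8, 8, 0, 0, 0, 0, 1], [0.8, 8, 0, 0, 0, 0, 1], [0.8, 8, 0, 0, 0, 0, 1], [0, 0, 0, 0, 0, 0, 1], [0, 0, 40, 0, 0, 0, 1], [0, 0, 40, 0, 0, 0, 1], [0, 0, 0, 0, 0, 0, 1]])

```text
clock: 10.75
tool_pos: [0.6311, 0.1949, 0.1368]
eef_rot: [0.746, 0.666, 0.005, 0.002]
contact_force: [1.1, 0.3, -0.5]
opening: 0.002
finger_force: 0.0
```

```bash
python3 - <<'E'
from plant import r
import cv2
p,d=r.snapshot('wrist');cv2.imwrite('pics/w5.png',p)
print(r.get_state()['tool_pos'])
E
```

```text
[0.62941662 0.1941551  0.13415336]
```

View pics/w5.png

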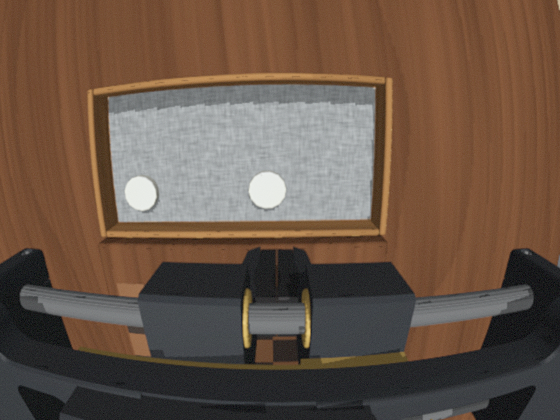

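B is in the box at (267,190), next to C at (141,193). Now A; I'll check the alignment numerically.

Request:
step_arm(series=[[5.3, -28.4, 0, 0, 0, 0, 1], [5.3, -28.4, 0, 0, 0, 0, 1], [5.3, -28.4, 0, 0, 0, 0, 1], [5.3, -28.4, 0, 0, 0, 0, 1], [5.3, -28.4, 0, 0, 0, 0, 1], [5.3, -28.4, 0, 0, 0, 0, 1], [5.3, -28.4, 0, 0, 0, 0, 1], [0, 0, 0, 0, 0, 0, 1], [0, 0, -25, 0, 0, 0, 1], [0, 0, -25, 0, 0, 0, 1], [0, 0, -20, 0, 0, 0, 1], [0, 0, -10, 0, 0, 0, 1], [0, 0, 0, 0, 0, 0, 1]])

```text
clock: 12.1
tool_pos: [0.6627, -0.0045, 0.0491]
eef_rot: [0.746, 0.666, -0.002, -0.001]
contact_force: [0.3, 0.5, -0.8]
opening: 0.003
finger_force: 0.0
```

```bash
python3 - <<'E'
from plant import r
import cv2,numpy as np
p,d=r.snapshot('wrist');cv2.imwrite('w6.png',p)
print(r.get_state()['tool_pos'])
h=cv2.cvtColor(p,cv2.COLOR_BGR2HSV);m=((h[...,1]<40)&(h[...,2]>180)).astype(np.uint8)
n,l,st,ce=cv2.connectedComponentsWithStats(m)
print([(ce[i].round(),st[i]) for i in range(1,n) if st[i,4]>200])
E
```

```text
[ 0.66380097 -0.00446554  0.05049184]
[(array([284., 180.]), array([ 249,  145,   72,   71, 3943], dtype=int32))]
```

Request:
step_arm(series=[[3, 0, -0.5, 0, 0, 0, 1], [0.8, 8, 0, 0, 0, 0, 1], [0.8, 8, 0, 0, 0, 0, 1], [0.8, 8, 0, 0, 0, 0, 1], [0.8, 8, 0, 0, 0, 0, 1], [0.8, 8, 0, 0, 0, 0, 1], [0.8, 8, 0, 0, 0, 0, 1], [0.8, 8, 0, 0, 0, 0, 1], [0.8, 8, 0, 0, 0, 0, 1], [0.8, 8, 0, 0, 0, 0, 1], [0.8, 8, 0, 0, 0, 0, 1], [0.8, 8, 0, 0, 0, 0, 1], [0.8, 8, 0, 0, 0, 0, 1], [0.8, 8, 0, 0, 0, 0, 1]])

```text
clock: 13.55
tool_pos: [0.6779, 0.0998, 0.0507]
eef_rot: [0.746, 0.666, 0.0, -0.0]
contact_force: [0.6, -0.2, -0.0]
opening: 0.004
finger_force: 0.1
```

Request:
step_arm(series=[[0.8, 8, 0, 0, 0, 0, 1], [0.8, 8, 0, 0, 0, 0, 1], [0.8, 8, 0, 0, 0, 0, 1], [0.8, 8, 0, 0, 0, 0, 1], [0.8, 8, 0, 0, 0, 0, 1], [0.8, 8, 0, 0, 0, 0, 1], [0.8, 8, 0, 0, 0, 0, 1], [0.8, 8, 0, 0, 0, 0, 1], [0.8, 8, 0, 0, 0, 0, 1], [0.8, 8, 0, 0, 0, 0, 1], [0.8, 8, 0, 0, 0, 0, 1], [0, 0, 0, 0, 0, 0, 1], [0, 0, 40, 0, 0, 0, 1], [0, 0, 40, 0, 0, 0, 1], [0, -30, 40, 0, 0, 0, 1], [0, -50, 0, 0, 0, 0, 1], [0, -50, 0, 0, 0, 0, 1], [0, -50, 0, 0, 0, 0, 1], [0, 0, 0, 0, 0, 0, 1], [0, 0, 0, 0, 0, 0, 1]])

```text
clock: 15.55
tool_pos: [0.6866, 0.0042, 0.1707]
eef_rot: [0.747, 0.664, -0.0, 0.0]
contact_force: [1.0, 0.5, -0.4]
opening: 0.006
finger_force: 0.0
```

```bash
python3 - <<'E'
from plant import r
import cv2,numpy as np
w,_=r.snapshot('top');s,_=r.snapshot('scene')
a=cv2.resize(w[140:300,60:490],(800,298));b=cv2.resize(s[80:340,130:480],(404,300))
cv2.imwrite('pics/end.png',np.vstack([a,np.hstack([b,np.zeros((300,396,3),np.uint8)])]))
print(r.get_state()['tool_pos'])
E
```

```text
[0.68655285 0.00893209 0.17078326]
```

View pics/end.png

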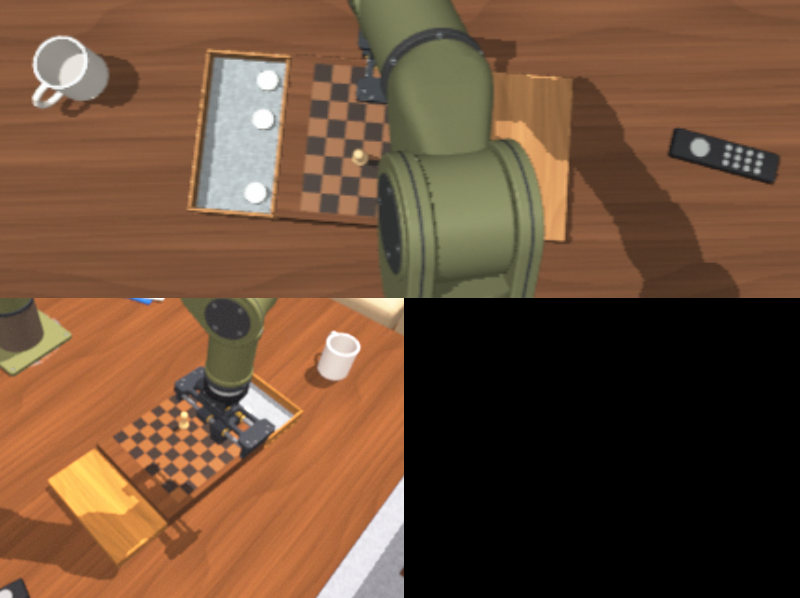

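All three counters lie in the box, at (267,80), (263,119) and (256,192). The pawn is standing in place, the mug, lid and remote are undisturbed, and the arm is clear.

```bash
python3 -c "
from plant import r
print(r.finish_job())"
```

```text
the job is handed in; nothing more can be done
None
```

I swept all three counters into the box and handed the job in; the last pictures show the pawn, lid, mug and remote control undisturbed, but the hand-in returned no verdict.

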